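# Index the weighing carousel to the next dish

## Robot

A 7-joint arm with a two-finger parallel gripper is mounted at the origin on the work surface. World frame = base frame: x ahead of the robot, y to its left, z up, the work surface at z = 0. Lengths are in m, angles in degrees, forces in N, time in s.
With the tool pointing down it reaches from about 0.425 to 0.825 m from the base axis. Payload 3.6 kg.
Tool frame: the origin (TCP) lies midway between the tips of the shut fingers; the grasp point (between the pads) lies 19 mm behind it; x points along the fingers, y is the direction in which the jaws open and shut, and the axes are right-handed (so a half turn about x gives the same grasp; the last joint's range is limited). The gripper opens to 85 mm and grips with 20 to 120 N. Pads are 22 mm wide; open, the fingers measure 114 mm over their backs; the gripper's body (76 mm by 85 mm) begins 54 mm behind the grasp point. The pads swing forward as they close: fully open they stand 13 mm farther back than shut.
Start: joints at [-65.804, 35.231, -0.722, 81.555, 0.464, 63.22, -2.315], TCP at [0.282, 0.586, 0.231] pointing down, gripper open.
Joint ranges: [-178.69, 178.69], [-17.37, 117.87], [-77.05, 75.6], [15.02, 138.74], [-78.02, 258.01], [0.78, 113.62], [-162.83, 162.83]. Speed limits (degrees/s): [159.86, 159.86, 180, 180, 180, 180, 180].

## Interface

Orientations are given as a 3x3 rotation matrix whose columns are the frame's x, y, z axes.
In Python, from cell import robot, telemetry, vision, order gives the robot as it stands. Calls block until the motion is done:
- robot.move_ptp(position, orientation): joint-space move of the TCP to a pose.
- robot.move_linear(position, max_speed=0.15, frame=None, threshold=None): straight line of the TCP; frame=None keeps the orientation; max_speed is the mean speed in m/s. With threshold (N) it stops when the force on the tool has changed by that much, and returns True; else False.
- robot.move_joints(angles): joint-space move.
- robot.set_gripper(opening, f_grip=None): finger opening in m; f_grip is the grip in N (None keeps the last); returns when the fingers have stopped.
- robot.dwell(seconds).
- robot.ik(position, orientation): joint angles nearest the present ones, or None.
- telemetry.read_state(): the state.
- vision.camera(name): name is "side" or "top"; returns the picture (400x640x3 uint8, red, green, blue); there is no depth.
- vision.camera_params(name): a dict with "fx", "fy", "cx", "cy" (pixels), "dist_coeffs" ([k1, k2, p1, p2, k3] as OpenCV has them; the pictures are not rectified), "pose" (4x4, takes a point from camera to world coordinates). Camera axes: x right, y up, looking along -z (the intrinsics and any distortion apply to the point x, -y, -z); pixel columns grow to the right and rows downward; lengths in m; the calibration is good to about 2 mm. A picture is of the moment at which its call begins. camera_params takes no time and is no camera call.
A pose or a line that the arm cannot do raises robot.IKError and nothing moves.
- order.close_job(): hands the job in, once; it reports no verdict.
Trained networks look in the newest picture that a camera, given by its name, has taken for a name from the list of things; names that differ only in an ending like _2 or _b are one class to them, and where a whole thing is asked for, a point or a joint stands for the part that bears it (a point fixed in the world has none). Each returns a list of dicts, best first, with "conf" (0 to 1); they miss things now and then, are a little off and sometimes report something else, mostly with a low value. They report only what shows in the picture. A call takes as long as a camera call. They do not tell look-alikes from the thing itself.
- vision.look_for(camera, thing): "xy" ([column, row] in pixels, amid what is visible of it).
The state is a dict: "t": time; "joints": joint angles; "joint_vel": joint speeds; "tau": joint torques, N m; "ee_pos": TCP position; "tcp_rot": TCP orientation; "force": force on the tool from outside, world axes, zero at the start; "torque": the same for the moment, N m; "finger_gap": finger opening in m.
Only numpy, scipy, OpenCV 4.12 (cv2) and the standard library are available. Lean on these libraries where they do the work, as an engineer would, in place of code of your own. Each camera call takes 0.05 s, during which the arm holds its last target. There are 200 camera calls.

## Task

The plain dish at the red pointer has been weighed; index the sample carousel by one hole so that the dish with the orange lid comes to the pointer. With the fingertips press the blue plunger knob down until its pin is out of the hole, turn the table round with the knob held down, and at the next hole let it spring fully up so that the table is locked, then draw the hand clear. Do not touch the dishes, lift nothing, and leave everything else on the bench where it stands.

Things in the scene. Friction and masses are not known exactly. Their poses are not given: they have to be found in the camera images.
- carousel: fixed base of the sample carousel: grey round foot 300 mm across; on its column a steel index plate 270 mm across (top 58 mm above the bench) with eight brass-rimmed holes 45 degrees apart on a 125 mm radius. Origin on the turning axis at bench height; z up; +x points to the red pointer. Its place and angle vary.
- turntable (a joint): table's turning angle (rad): 0 where it starts, positive counter-clockwise from above; one hole is 0.785. Free play 0.012 with the pin in a hole; else it turns easily (0.1 N m) and stays where left. Aluminium disc 226 mm across, top 70 mm above the bench, eight white ring wells (49 mm bore, 5 mm high) on an 85 mm radius, five with a dish; an arm on its rim carries the plunger.
- plunger (a joint): how far the plunger is pressed down (m): 0 sprung fully up, pin home in a hole; 0.016 its stop. Spring 4 N at the top, 9 N at the stop. The pin (9 mm, round-ended, in a 12 mm hole) is clear of the index plate beyond 0.010; let go between holes it stays at about 0.009, riding under the plate, and springs up by itself where a hole comes over it (drawn in from about 3 mm off).
- plunger_top (a point): centre of the floor of the dished blue plunger knob, 102 mm above the bench when up. Knob 50 mm across; a rim 4 mm high round a flat dish 44 mm wide that takes shut fingertips. It is 152 mm from the turning axis, at the start on the robot's side opposite the pointer. Pressed straight down it frees the table; pushed sideways while down it carries the table round with it.
- pointer (a point): the weighing position: the point on the circle of wells in front of the fixed red pointer, 85 mm from the turning axis, at the height of the table's top (70 mm). The red pointer is a post 193 mm from the axis, 122 mm high, whose flat finger (18 mm wide) points inward to 131 mm from the axis, above the knob's path.
- dish_orange: the aluminium weighing dish with the orange lid, 46 mm across and 24 mm high, loose in a well; at the start it stands in the well next to the pointer, on one side or the other. Origin at the centre of its underside.
- dish_green: the like dish with the green lid, in the well on the other side of the pointer.
- dish_a: the like plain dish (aluminium lid) that stands at the pointer at the start; already weighed.
- dish_b: another plain dish on the table, two wells counter-clockwise of the pointer.
- dish_c: another plain dish on the table, three wells clockwise of the pointer.
- bottle: amber bottle, 60 mm across and 145 mm high, standing on the bench; origin at its foot.
- beaker: glass beaker, 68 mm across and 85 mm high, standing on the bench; origin at its foot.
- jar: glass jar with a white cap, 56 mm across and 75 mm high, standing on the bench; origin at its foot.
- spare_dish: a plain lidded dish, 46 mm across and 24 mm high, standing on the bench.
- forceps: steel forceps lying on the bench, 135 mm long, 8 mm high; origin under the middle.
- brush: balance brush lying on the bench, 160 mm long; origin under its middle.
Mind the look-alikes: they are no part of the job. What is shaped like the dish_orange but brown or yellow is not meant.

How it is judged (in metres and radians):
On the way, in this order (a step that is already met when the one before it is completed fails the run):
1. the plunger is pressed in, its pin clear of the hole, with the table still at the first hole (value of joint plunger above 0.0095 m and value of joint turntable between -0.06 and 0.06 rad), for 0.05 s.
2. the table is turned past the middle between the holes, towards the pointer for the orange dish, with the plunger in (value of joint plunger above 0.007 m and (value of joint turntable above 0.42 rad or value of joint turntable below -0.42 rad) and horizontal distance between dish_orange and pointer below 0.036 m), for 0.05 s.
At the end, for the whole second after the job is handed in: The table is at rest one hole on (0.785 rad within 0.03), plunger within 2 mm of fully up; the orange-lidded dish is within 8 mm of the weighing position; all five dishes stand upright in their wells; things on the bench are within 15 mm of where they stood (horizontal distance between dish_orange and pointer below 0.008 m and (value of joint turntable between 0.755398 and 0.815398 rad or value of joint turntable between -0.815398 and -0.755398 rad) and value of joint plunger below 0.002 m and velocity of joint turntable between -0.05 and 0.05 rad/s and angle between each of dish_orange, dish_green, dish_a, dish_b, dish_c's own z axis and vertical below 0.12 rad and height (world z) of dish_orange between 0.066 and 0.076 m and height (world z) of dish_green between 0.066 and 0.076 m and height (world z) of dish_a between 0.066 and 0.076 m and height (world z) of dish_b between 0.066 and 0.076 m and height (world z) of dish_c between 0.066 and 0.076 m and distance of each of bottle, beaker, jar, spare_dish, forceps, brush from where it was at the start of the episode below 0.015 m); the robot touches nothing.
It fails at once if a dish on the table is touched by the robot (contact force between any of the fingers, the arm and dish_orange above 0.5 N or contact force between any of the fingers, the arm and dish_green above 0.5 N or contact force between any of the fingers, the arm and dish_a above 0.5 N or contact force between any of the fingers, the arm and dish_b above 0.5 N or contact force between any of the fingers, the arm and dish_c above 0.5 N).
It fails at once if a dish on the table is lifted or tipped (height (world z) of any of dish_orange, dish_green, dish_a, dish_b, dish_c above 0.08 m or angle between any of dish_orange, dish_green, dish_a, dish_b, dish_c's own z axis and vertical above 0.3 rad).
It fails at once if a thing on the bench is moved (distance of any of bottle, beaker, jar, spare_dish, forceps, brush from where it was at the start of the episode above 0.015 m).
It also fails if it takes over 38 s, if anything falls off the work surface, if the arm or the gripper's body presses on something with over 40 N, if the wrist force passes 120 N, or if a joint passes its speed limit or range.

## Working session

There is one attempt and no reset: what is moved stays moved. The work goes in short steps, each a Python script; the robot and the scene stay as the last script left them, time stands still between calls to the robot, and variables do not carry over. Pictures are saved under pics/ and viewed, about 8 in all and at most 12, crops included, and the job is handed in when it is done.

```bash
mkdir -p pics; cat > h.py <<'E'
import numpy as np, cv2
from cell import robot, telemetry, vision, order
def ray(cam,xy):
    p=vision.camera_params(cam);K=np.array([[p['fx'],0,p['cx']],[0,p['fy'],p['cy']],[0,0,1.]])
    u=cv2.undistortPoints(np.array([[xy]],float),K,np.array(p['dist_coeffs'],float))[0,0]
    T=np.array(p['pose']);return T[:3,3],T[:3,:3]@np.array([u[0],-u[1],-1.])
def at_z(cam,xy,z):
    o,d=ray(cam,xy);return o+d*(z-o[2])/d[2]
def tri(a,b):
    (o1,d1),(o2,d2)=ray('top',a),ray('side',b)
    s=np.linalg.lstsq(np.c_[d1,-d2],o2-o1,rcond=None)[0]
    p,q=o1+s[0]*d1,o2+s[1]*d2;return (p+q)/2,np.linalg.norm(p-q)
def proj(cam,P):
    p=vision.camera_params(cam);K=np.array([[p['fx'],0,p['cx']],[0,p['fy'],p['cy']],[0,0,1.]])
    T=np.linalg.inv(np.array(p['pose']));F=np.diag([1,-1,-1.])@T[:3,:3]
    return cv2.projectPoints(np.atleast_2d(P).astype(float),cv2.Rodrigues(F)[0],np.diag([1,-1,-1.])@T[:3,3],K,np.array(p['dist_coeffs'],float))[0][:,0]
def snap(cam,name):
    im=vision.camera(cam);cv2.imwrite(f'pics/{name}.png',np.ascontiguousarray(im[:,:,::-1]));return im
E
python3 - <<'E'
from h import *
np.set_printoptions(precision=4,suppress=True)
s=telemetry.read_state();print(s['t'],s['ee_pos'],s['tcp_rot'],s['force'])
snap('top','t0');snap('side','s0')
for c in('top','side'):
    print(c,np.array(vision.camera_params(c)['pose'])[:3,3])
    for t in('plunger_top','turntable','carousel','dish_orange','dish_green','bottle','beaker','jar'):
        print(c,t,[(np.round(r['xy'],1).tolist(),round(r['conf'],2)) for r in vision.look_for(c,t)][:3])
E
```

```text
0.0 [0.2817 0.5849 0.2301] [[-0.0011  0.4339  0.901 ]
 [-0.0023  0.901  -0.4339]
 [-1.     -0.0026  0.    ]] [ 0.581  -0.5002 -1.2818]
top [ 0.3609 -0.0032  1.5955]
top plunger_top [([316.7, 223.0], 0.78)]
top turntable [([333.9, 187.0], 0.59)]
top carousel [([338.2, 185.8], 0.97)]
top dish_orange [([240.2, 143.0], 0.65), ([327.3, 151.3], 0.6), ([250.6, 238.9], 0.56)]
top dish_green [([361.9, 170.1], 0.74)]
top bottle [([156.9, 200.8], 0.56), ([362.0, 170.0], 0.24)]
top beaker [([255.5, 182.1], 0.94)]
top jar [([404.2, 204.4], 0.67)]
side [ 0.016  -0.7819  0.8852]
side plunger_top [([301.2, 219.3], 0.69), ([454.2, 345.4], 0.39)]
side turntable [([349.5, 223.2], 0.67), ([303.4, 180.0], 0.36)]
side carousel [([354.9, 238.2], 0.82), ([238.8, 140.7], 0.75)]
side dish_orange [([251.4, 206.4], 0.74), ([371.2, 200.9], 0.73), ([272.0, 196.4], 0.66)]
side dish_green [([385.6, 228.1], 0.67), ([325.5, 305.5], 0.35)]
side bottle [([239.6, 140.0], 0.55)]
side beaker [([303.9, 179.7], 0.6)]
side jar [([381.0, 288.8], 0.62)]
```

View pics/t0.png

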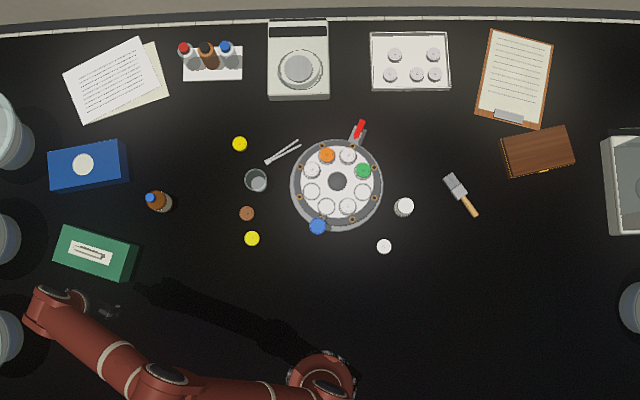

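View pics/s0.png

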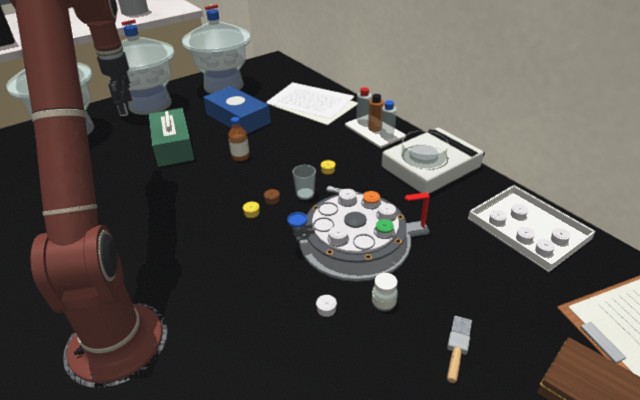

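The top view shows the knob at (317,226), the orange lid at (327,155), the green lid at (363,170) and the pointer at (358,130). Orange is counter-clockwise of the pointer, so the table must turn clockwise (−0.785). I'll refine with colour centroids in both views and a model fit.

```bash
cat > fit.py <<'E'
from h import *
from scipy.optimize import least_squares
H={'blue':((100,115),(290,205,345,245),(280,205,320,245)),'orange':((8,17),(310,140,345,170),(355,185,390,210)),'green':((50,75),(345,155,380,185),(370,215,402,240))}
def blob(cam,c,box,im):
    x0,y0,x1,y1=box;h=cv2.cvtColor(im,cv2.COLOR_RGB2HSV)[y0:y1,x0:x1]
    lo,hi=H[c][0];m=((h[...,0]>=lo)&(h[...,0]<=hi)&(h[...,1]>110)&(h[...,2]>60)).astype(np.uint8)
    n,l,s,ce=cv2.connectedComponentsWithStats(m);k=1+s[1:,4].argmax()
    return ce[k]+[x0,y0],s[k]
E
python3 - <<'E'
from fit import *
np.set_printoptions(precision=4,suppress=True)
it=cv2.imread('pics/t0.png')[:,:,::-1].copy();is_=cv2.imread('pics/s0.png')[:,:,::-1].copy()
P={}
for c in H:
    a,sa=blob('top',c,H[c][1],it);b,sb=blob('side',c,H[c][2],is_);X,e=tri(a,b);P[c]=(a,b)
    print(c,a,sa,b,sb,'tri',X,e)
# model: x,y,th(pointer angle); knob th+pi, orange th+45, green th-45
def pts(q):
    f=lambda r,a,z:[q[0]+r*np.cos(a),q[1]+r*np.sin(a),z]
    return np.array([f(.152,q[2]+np.pi,.104),f(.085,q[2]+np.pi/4,.093),f(.085,q[2]-np.pi/4,.093)])
for cams in(('top',),('side',),('top','side')):
    r=least_squares(lambda q:np.concatenate([(proj(c,pts(q))-np.array([P[k][('top','side').index(c)] for k in H])).ravel() for c in cams]),[.66,-.06,-.4])
    print(cams,r.x,np.degrees(r.x[2]),'knob',pts(r.x)[0],'res',r.fun)
print('knob top-only z.104',at_z('top',P['blue'][0],.104))
q=r.x
for k,img in(('top',it),('side',is_)):
    o=img.copy()
    for rr,z,col in((.135,.058,(255,0,255)),(.113,.07,(0,255,255)),(.15,.0,(255,255,0))):
        a=np.linspace(0,2*np.pi,60);uv=proj(k,np.c_[q[0]+rr*np.cos(a),q[1]+rr*np.sin(a),0*a+z])
        for u in uv:o=o;o[int(round(u[1])),int(round(u[0]))]=col
    x0=proj(k,[[q[0],q[1],.06]])[0].astype(int);cr=o[x0[1]-80:x0[1]+80,x0[0]-80:x0[0]+80]
    globals()['c_'+k]=cv2.resize(cr,(400,400),interpolation=0)
cv2.imwrite('pics/fit.png',np.hstack([c_top,c_side])[:,:,::-1])
for t,zt in(('beaker',.085),('jar',.075),('bottle',.145)):
    print(t,at_z('top',vision.look_for('top',t)[0]['xy'],zt/2))
E
```

```text
blue [317.1652 225.6957] [ 19  12  17  18 230] [296.6502 218.8593] [  7   6  20  16 263] tri [ 0.4876 -0.0019  0.105 ] 0.00031171155905303157
orange [326.6023 154.375 ] [  9   7  16  15 176] [371.1452 196.2957] [  8   5  18  14 186] tri [ 0.7061 -0.0356  0.0944] 0.00031912151833715625
green [362.9935 169.7255] [ 12   8  14  14 153] [384.2541 225.6851] [  6   4  17  14 181] tri [ 0.656  -0.1449  0.0924] 0.0005416403961768467
('top',) [ 0.6264 -0.0652 -0.4283] -24.540325850051257 knob [ 0.4881 -0.0021  0.104 ] res [ 0.0277 -0.0973  0.0038  0.0853 -0.0321  0.0172]
('side',) [ 0.6264 -0.0647 -0.4334] -24.834784178648555 knob [ 0.4885 -0.0009  0.104 ] res [ 0.1409 -0.0768 -0.0847  0.3723 -0.0603 -0.2181]
('top', 'side') [ 0.6263 -0.065  -0.4305] -24.66351224185254 knob [ 0.4882 -0.0016  0.104 ] res [-0.1473 -0.1299 -0.0126  0.0742 -0.0812  0.0826  0.2054  0.1102 -0.1201
  0.4051  0.0402 -0.2007]
knob top-only z.104 [ 0.4878 -0.002   0.104 ]
beaker [0.6341 0.1885 0.0425]
jar [ 0.554  -0.2755  0.0375]
bottle [0.5773 0.4925 0.0725]
```

View pics/fit.png

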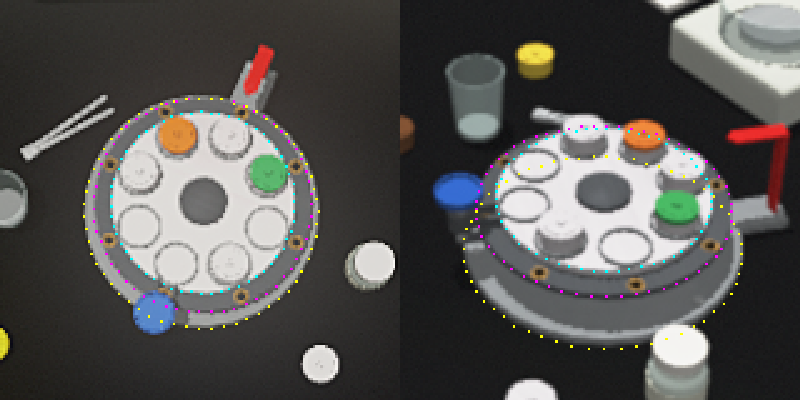

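The fit matches both images (residuals under 0.4 px, knob rim triangulated at z = 0.105). The next script checks IK along the path, then approaches and presses.

```bash
cat > plan.py <<'E'
from h import *
np.set_printoptions(precision=4,suppress=True)
C=np.array([.6263,-.0650]);A0=np.radians(155.4);R=.152
def kn(d,z):return np.array([*(C+R*np.array([np.cos(A0+d),np.sin(A0+d)])),z])
def rot(y):
    y=np.radians(y);jy=np.array([-np.sin(y),np.cos(y),0]);x=np.array([0,0,-1.]);return np.c_[x,jy,np.cross(x,jy)]
def st(m):
    s=telemetry.read_state();print(m,'t%.2f'%s['t'],s['ee_pos'],s['force']);return s
E
python3 - <<'E'
from plan import *
for y in range(-90,91,30):
    js=[robot.ik(kn(np.radians(-d),z),rot(y)) for d,z in((0,.2),(0,.088),(22,.088),(45,.088),(45,.2))]
    print(y,None if any(j is None for j in js) else (np.round(js[0]),np.round(js[3])))
E
```

```text
-90 (array([-18.,  24.,  21., 111., -12.,  47.,  10.]), array([-20.,  40.,  16., 103., -16.,  40.,   5.]))
-60 (array([-13.,  24.,  15., 110.,  -8.,  47.,  36.]), array([-16.,  39.,   9., 103.,  -9.,  39.,  29.]))
-30 (array([ -8.,  23.,   8., 110.,  -4.,  47.,  62.]), array([-12.,  39.,   3., 102.,  -3.,  39.,  53.]))
0 (array([ -3.,  23.,   2., 110.,  -1.,  47.,  89.]), array([ -7.,  39.,  -4., 102.,   4.,  39.,  76.]))
30 (array([  1.,  23.,  -5., 110.,   3.,  47., 115.]), array([ -2.,  39., -13., 102.,  13.,  40.,  98.]))
60 (array([  8.,  24., -14., 110.,   8.,  47., 139.]), array([  3.,  40., -21., 102.,  20.,  41., 121.]))
90 (array([ -42.,   37.,   65.,  111.,  -40.,   58., -139.]), array([  8.,  42., -28., 102.,  27.,  44., 145.]))
```

```bash
python3 - <<'E'
from plan import *
robot.set_gripper(0.0)
robot.move_ptp(kn(0,.22),rot(-30))
robot.move_linear(kn(0,.125),.12)
s=st('above');print(s['finger_gap'])
print('hit',robot.move_linear(kn(0,.094),.02,threshold=2.5));st('contact')
snap('top','t1');snap('side','s1')
a=cv2.imread('pics/t1.png');b=cv2.imread('pics/s1.png')
f=lambda im,u:cv2.resize(im[int(u[1])-50:int(u[1])+50,int(u[0])-50:int(u[0])+50],(400,400),interpolation=2)
cv2.imwrite('pics/c1.png',np.hstack([f(a,proj('top',kn(0,.1))[0]),f(b,proj('side',kn(0,.1))[0])]))
E
```

```text
above t4.98 [ 0.4887 -0.0016  0.1255] [ 0.688  -0.1063  0.0527]
0.00022165797717859054
hit True
contact t6.08 [ 0.488  -0.0017  0.1013] [ 0.2776 -0.3007  4.3485]
```

View pics/c1.png

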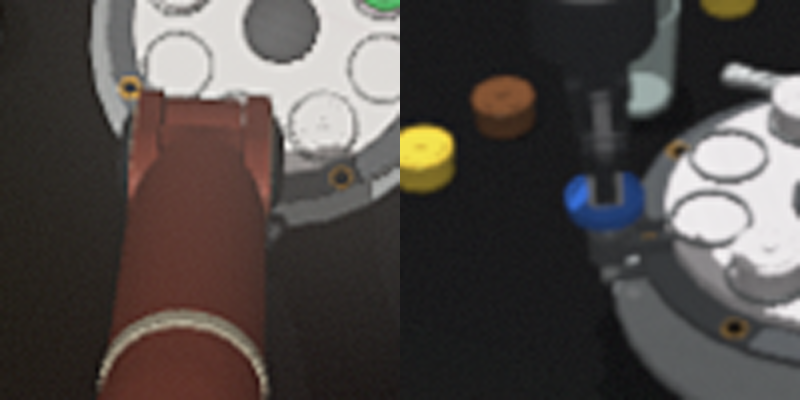

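The side crop shows the shut fingertips standing inside the blue knob's dish. Contact came at z = 0.101, the expected floor height, so I'll press and turn.

```bash
python3 - <<'E'
from plan import *
robot.move_linear(kn(0,.0875),.03)
robot.dwell(.3);s=st('pressed')
if s['ee_pos'][2]<.0905 and s['force'][2]>6:
    for d in (9,18,27,36,45):
        robot.move_linear(kn(np.radians(-d),.0875),.06);st(d)
    robot.dwell(.2)
    s=st('end');x=s['ee_pos'][:2]-C;print(np.hypot(*x),np.degrees(np.arctan2(x[1],x[0])-A0))
snap('side','s2')
b=cv2.imread('pics/s2.png');u=proj('side',[[*C,.08]])[0].astype(int)
cv2.imwrite('pics/c2.png',cv2.resize(b[u[1]-75:u[1]+75,u[0]-100:u[0]+100],(800,600),interpolation=2))
E
```

```text
pressed t7.08 [ 0.488  -0.0017  0.0881] [-0.5465 -0.1223  8.2692]
9 t7.62 [0.5005 0.02   0.0883] [-0.2851  1.0129  8.1147]
18 t8.18 [0.5157 0.0387 0.0885] [0.0872 1.7158 7.3658]
27 t8.72 [0.5334 0.0548 0.0886] [0.8993 0.4264 7.6357]
36 t9.28 [0.5535 0.068  0.0887] [0.1892 0.1544 8.3484]
45 t9.82 [0.5752 0.0778 0.0888] [0.5902 0.2744 7.7965]
end t10.03 [0.5751 0.0778 0.0889] [0.9036 1.1532 8.6002]
0.15167948591934927 -45.691531490371716
```

View pics/c2.png

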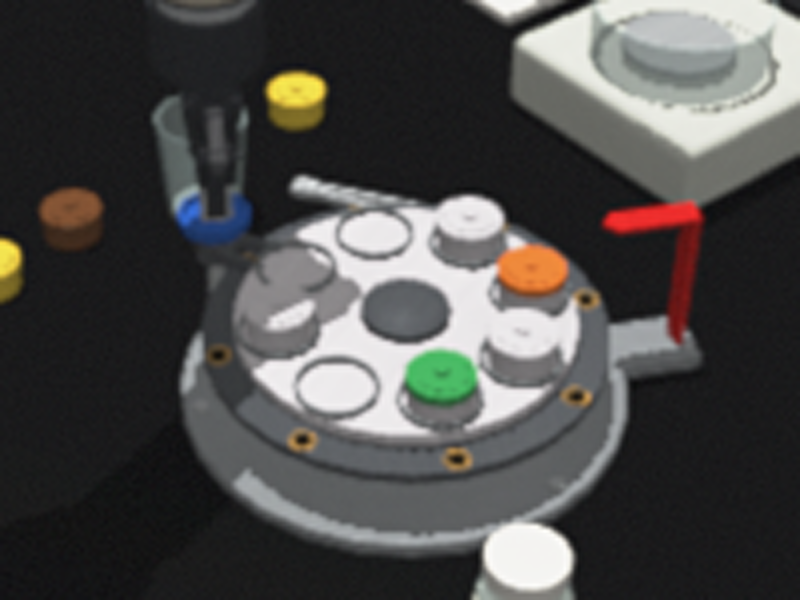

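The orange lid is now in front of the red pointer (crop (532,268)), with the knob still held down. I'll measure the table angle from the lids before letting the plunger up.

```bash
cat > ang.py <<'E'
from fit import *
from plan import *
def table(tag,cams=('top','side')):
    out={}
    for c in cams:
        im=snap(c,tag+c[0])
        for k,r,a in(('orange',.085,A0+np.pi+np.pi/4),('green',.085,A0+np.pi-np.pi/4)):
            u=proj(c,[[*(C+r*np.array([np.cos(a-np.pi/4),np.sin(a-np.pi/4)])),.093]])[0].astype(int)
            try:
                b,s=blob(c,k,(u[0]-13,u[1]-13,u[0]+13,u[1]+13),im);x=at_z(c,b,.093)[:2]-C
                out[c+k]=(np.round((np.degrees(np.arctan2(x[1],x[0])-a)+180)%360-180,2),np.round(np.hypot(*x),4),s[4])
            except ValueError: out[c+k]=None
    print(out)
E
python3 - <<'E'
from ang import *
table('m1_')
E
```

```text
{'toporange': (np.float64(-45.07), np.float64(0.0852), np.int32(175)), 'topgreen': (np.float64(-44.57), np.float64(0.0852), np.int32(159)), 'sideorange': (np.float64(-45.22), np.float64(0.0859), np.int32(184)), 'sidegreen': (np.float64(-45.06), np.float64(0.0864), np.int32(181))}
```

```bash
python3 - <<'E'
from ang import *
p=telemetry.read_state()['ee_pos']
for z in (.093,.097,.100):
    robot.move_linear([p[0],p[1],z],.02);st(z)
robot.dwell(.2);s=st('held')
if s['force'][2]>2.5:
    robot.move_linear([p[0],p[1],.125],.04);st('off')
    robot.move_linear([p[0],p[1],.22],.12)
    q=np.array([.45,.22,.28]);robot.move_linear(q,.2);st('clear')
    table('m2_')
    for c,u in(('top','t'),('side','s')):
        im=cv2.imread(f'pics/m2_{u}.png')[:,:,::-1].copy();w=proj(c,kn(-np.pi/4,.104))[0].astype(int)
        h=cv2.cvtColor(im,cv2.COLOR_RGB2HSV);m=(h[...,0]>=100)&(h[...,0]<=115)&(h[...,1]>110)&(h[...,2]>60)
        mm=np.zeros_like(m);mm[w[1]-14:w[1]+14,w[0]-14:w[0]+14]=1;ys,xs=np.nonzero(m&mm);globals()[u]=(xs.mean(),ys.mean());print(c,len(xs),globals()[u],w)
    print('knob tri',tri(t,s),'expected',kn(-np.pi/4,.105))
a=cv2.imread('pics/m2_t.png');cv2.imwrite('pics/m2v.png',np.hstack([cv2.resize(a[100:260,220:420],(400,320)),cv2.resize(cv2.imread('pics/m2_s.png')[130:330,230:480],(400,320))]))
E
```

```text
0.093 t10.62 [0.5759 0.0781 0.094 ] [ 0.2153 -0.2843  6.3054]
0.097 t10.97 [0.5758 0.078  0.0978] [0.0732 0.2116 5.9192]
0.1 t11.27 [0.5756 0.078  0.1005] [ 0.2399 -0.3089  5.017 ]
held t11.47 [0.5755 0.0779 0.1001] [0.9585 1.0857 4.7336]
off t12.24 [0.5749 0.0778 0.1249] [-0.3381  0.0795  0.4277]
clear t14.32 [0.4505 0.2188 0.2797] [0.1374 0.7635 0.0341]
{'toporange': (np.float64(-44.97), np.float64(0.0854), np.int32(177)), 'topgreen': (np.float64(-44.1), np.float64(0.0852), np.int32(156)), 'sideorange': (np.float64(-45.05), np.float64(0.0858), np.int32(186)), 'sidegreen': (np.float64(-44.93), np.float64(0.0864), np.int32(181))}
top 228 (np.float64(289.9561403508772), np.float64(197.84649122807016)) [290 197]
side 214 (np.float64(307.07943925233644), np.float64(191.66355140186917)) [306 191]
knob tri (array([0.5737, 0.0775, 0.103 ]), np.float64(0.0009603948690240562)) expected [0.5733 0.0775 0.105 ]
```

View pics/m2v.png

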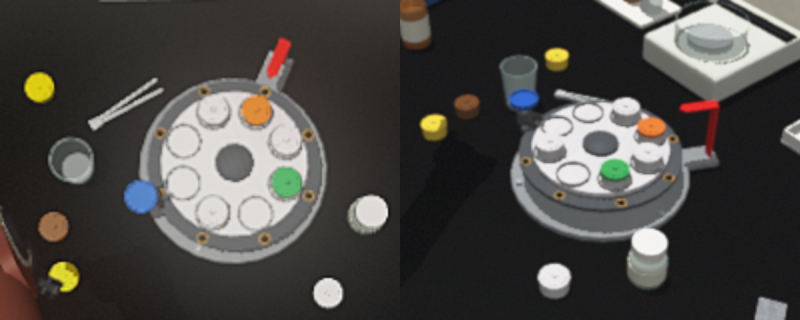

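The spring still pushed with 4.7 N at z = 0.100, so the plunger came fully up into the hole; a pin riding under the plate would have lost contact at about 0.093. The table reads −45°, the hand is clear and the bench things stand as before.

```bash
python3 -c "
from h import *
order.close_job();print(telemetry.read_state()['t'])"
```

```text
the job is handed in; nothing more can be done
the job is handed in; nothing more can be done
```

The carousel is indexed by one hole and the orange-lidded dish stands at the red pointer. The job is handed in, with the robot's clock at about 14 s of the 38 s allowed. Handing in gives no verdict, so the result rests on my own checks.

**What I did:** I pressed the knob about 14 mm down with the shut fingertips. With it held down I turned the table clockwise by 45°. I then let the plunger up slowly and drew the hand well clear.

**Last checks:**
- **Table angle:** three of the four lid measurements gave −44.9° to −45.1°. The green lid seen from the top camera gave −44.1°, which I take as a slight image error.
- **Plunger:** it still pushed with 4.7 N at z = 0.100 m, so it had followed the fingers to within about 2 mm of fully up. A pin riding under the plate would have lost contact at about 0.093 m.
- **Knob height in the images:** after release I measured the knob at 0.103 m, against 0.105 m at the start. The beaker stands behind the knob in that view, which may have pulled the estimate low, and I trusted the force reading instead.
- **Dishes and bench:** in the last pictures all five dishes stood in their wells. The bench things in view looked undisturbed; I did not measure them, and the brush was outside those crops.

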